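Set the test pressure, then hold the sealing lever at its third click

TASK

Set the leak tester's test pressure by turning the regulator knob clockwise until its pointer stands at the steel setting rider clipped on the dial's rim. Then take the sealing lever by its upright handle and swing it clockwise, seen from above, until you have felt its ratchet click three times and not a fourth, and finish there with the gripper still holding the lever: nothing latches it, so if it is let go it springs back and the seal opens. Leave the rubber plug, the air coupler and the hex key beside the tester where they lie.

Things in the scene. Friction and masses are not known exactly. Their poses are not given: they have to be found in the camera images.
- tester: leak tester, fixed to the bench: base plate 150 (x) x 270 (y) x 12 mm; origin mid underside, x to its back, y to its left. At its left a grey housing, 83 mm high, with dial and regulator knob on top; at its right a dark C-frame, 112 mm high, holding the sealing spindle over the brass stub of a leak master block; on the frame the toothed sector and the lever. Highest point: the lever handle's top
- regulator_knob: round fluted black knob, 34 mm diameter, to be gripped 8 to 36 mm above the dial; turns about the vertical with 0.06 N m friction and stays where it is left. Origin on its axis at the dial's top face, 85 mm above the bench; x axis along its pointer. Clockwise from above raises the pressure; 270 degrees between its stops
- pointer_tip (a point): tip of the knob's pointer, 33 mm from the knob's axis, 3.5 mm above the dial; it moves with the knob. It starts 0.4 to 1.6 rad anticlockwise of the rider
- rider_tip (a point): tip of the dark steel setting rider, a small clip (15 x 7 mm, under 5 mm high above the dial) on the dial's rim, fixed; the point 33 mm from the knob's axis where the pointer tip shall stand, at the same height as the pointer tip
- clamp_lever: sealing lever: steel bar, 100 mm from spindle axis to handle. Origin on the vertical spindle axis, 113 mm above the bench; x axis along the bar to the handle. At rest it points to the tester's front right; it swings clockwise from above, up to 1.75 rad, against a spring (6 to 7 N at the handle) that returns it when let go. A spring pawl under the bar clicks over the sector's teeth
- lever_handle (a point): middle of the upright round black handle (17 to 25 mm diameter, 131 to 181 mm above the bench), 159 mm above the bench; the bar's top is at 131 mm. Push felt here: about 6 N before the first tooth, 8 to 10 N while the pawl climbs a tooth (0.15 rad of swing), a fall to 2 or 3 N as it clicks over the crest, then a jump back to over 8 N where the next tooth begins, 0.08 rad past the crest
- click_sector: flat steel toothed sector under the lever, 80 mm diameter, fixed, but set anew for every seal: the first crest lies 0.25 to 0.55 rad from the lever's rest. Origin on the spindle axis, 113 mm above the bench; x axis from there through the first tooth's crest; more crests follow clockwise every 0.22 rad (22 mm at the handle). A click happens as the lever's bar passes a crest
- rubber_plug: black rubber seal plug, 34 mm diameter, 32 mm high, standing on the bench right of the tester, a bystander; origin at the middle of its underside
- air_coupler: quick air coupler, 22 x 64 x 22 mm, lying on the bench before the tester, a bystander; origin at the middle of its underside
- hex_key: black bent hex key, 34 x 92 x 5 mm, lying on the bench before the tester's right half, a bystander; origin at the middle of its underside

How it is judged:
By the outcome, as a careful person would: the job done as asked, in the order asked, and still so for the second after the job is handed in, while the arm keeps its last pose, push and grip.
It also fails if it takes over 72 s, if anything falls off the work surface, if the arm or the gripper's body presses on something with over 40 N, if the wrist force passes 120 N, or if a joint passes its speed limit or range.

ROBOT

A 6-joint arm with a two-finger parallel gripper is mounted at the origin on a cart in front of the work surface, level with it; the furniture and walls round the work are solid. World frame = base frame: x ahead of the robot, y to its left, z up, the work surface at z = 0. Lengths are in m, angles in rad, forces in N, time in s.
With the tool pointing down it reaches from about 0.375 to 0.9 m from the base axis. Payload 3.1 kg.
Tool frame: the origin (TCP) lies at the very end of the fingers, on their centre line; the grasp point (between the pads) lies 19 mm behind it; z points along the fingers, y is the line along which they close (so a half turn about z gives the same grasp; the last joint's range is limited). The gripper opens to 87 mm and grips with 3 to 60 N. Pads are 19 mm wide; open, the fingers measure 117 mm over their backs; the gripper's body (75 mm by 190 mm) begins 51 mm behind the grasp point.
Start: joints at [0.952, 0.527, 1.433, -0, 1.181, -0.178], TCP at [0.267, 0.565, 0.223] pointing down, gripper open.
Joint ranges: [-3.08, 3.08], [-0.75, 2.2], [0.22, 2.44], [-1.43, 4.57], [0, 2.65], [-2.85, 2.85]. Speed limits (rad/s): [2.79, 2.79, 3.14, 3.14, 3.14, 3.14].

INTERFACE

Orientations are given as a rotation vector (axis times angle).
In Python, from bench import read_state, snapshot, get_calibration, finish_job gives the robot as it stands. The module is installed in compiled form; this text tells all that it offers.
- The arm moves only by the shell command python3 -m inch 'ROWS' [FORCE]. ROWS is a JSON object of lists of equal length, an entry for each row: "jaw": the opening, from 0 (shut) to 1 (fully open); "xyz": the shift along the tool's x, y, z scaled (see below), a list of three; "rotation": the turn, a rotation vector about the tool's x, y, z scaled (see below), a list of three. A call has exactly 8 rows; each row shifts and turns the commanded pose from where the row before left it, along the tool's axes as they then stand; what a row does not reach is not made up. The controller multiplies each number of a shift by 500 mm and each number of a turn by pi rad. A row lasts 1/12 s, in which the tool goes at most 41.7 mm and 7.16 degrees, less where a joint would pass 70% of its speed; a pose out of reach is approached as far as the arm can. A call with a number of a shift or a turn outside -1 to 1 is refused whole. A call with a gripper value outside its range is refused whole. The fingers move at their own pace and stop on an object; FORCE is the grip in N (left out, the last holds). Time passes only in rows, so rows that do not move let the fingers close, or fill a call up. It gives the time, the measured TCP pose, the force, the opening and the grip force at its end, in the units of the state.
- read_state(): the state, without advancing time (a new reading comes with each control period).
- snapshot(name): name is "side" or "top" or "wrist"; returns the picture (384x512x3 uint8, blue, green, red); there is no depth.
- get_calibration(name): a dict with "fx", "fy", "cx", "cy" (pixels), "view" (4x4, takes a point from world to camera coordinates); the wrist camera has in their place "tool_from_camera" (4x4, takes a point from camera to tool coordinates, whose origin is the TCP and whose axes are the flange's). Camera axes: x right, y up, looking along -z (the intrinsics and any distortion apply to the point x, -y, -z); pixel columns grow to the right and rows downward; lengths in m; the calibration is good to about 2 mm. A picture is of the moment at which its call begins: read the wrist's pose just before it. get_calibration takes no time and is no camera call.
- finish_job(): hands the job in; it is judged then, once.
The state is a dict: "clock": time; "qpos": joint angles; "qd": joint speeds; "effort": joint torques, N m; "tcp_pos": TCP position; "tcp_rot": TCP orientation; "force": force on the tool from outside, world axes, zero at the start; "wrist_torque": the same for the moment, N m; "gripper_width": finger opening in m; "grasp_force": force on a finger pad.
Only numpy, scipy, OpenCV 4.12 (cv2) and the standard library are available. Lean on these libraries where they do the work, as an engineer would, in place of code of your own. Each camera call takes 0.05 s, during which the arm holds its last target. There are 200 camera calls.

## Working session

There is one attempt and no reset: what is moved stays moved. The work goes in short steps, Python scripts to look and compute and a shell command to move; the robot and the scene stay as the last step left them, time stands still between calls to the robot, and variables do not carry over. Pictures are saved under pics/ and viewed, at most 10 in all, crops included, and the job is handed in when it is done.

```bash
mkdir -p pics; python3 - <<'E'
from bench import *
import cv2,numpy as np
s=read_state();print(s)
for n in("side","top"):
    c=get_calibration(n);print(n,c)
    cv2.imwrite(f"pics/{n}0.png",snapshot(n))
print(get_calibration("wrist"))
a=cv2.imread("pics/side0.png");b=cv2.imread("pics/top0.png")
E
```

```text
{'clock': 0.0, 'qpos': array([ 9.51561909e-01,  5.28455451e-01,  1.43387608e+00,  3.43946344e-05,
        1.18140106e+00, -1.78510211e-01]), 'qd': array([-0.00139055,  0.00075584,  0.0008983 ,  0.00030152, -0.00058228,
       -0.00020132]), 'effort': array([ 5.38171607e-04, -4.40034628e+01, -1.76594728e+01,  6.32765167e-02,
        5.83184778e-02, -1.65400597e-04]), 'tcp_pos': array([0.26616804, 0.56469636, 0.22158656]), 'tcp_rot': array([-0.68653036, -3.06477823,  0.00307729]), 'force': array([-0.71996154, -0.26328607,  0.15530475]), 'wrist_torque': array([0.03988975, 0.0143199 , 0.05064514]), 'grasp_force': 0.0, 'gripper_width': 0.08696429751950895}
side {'fx': 386.9739202082821, 'fy': 386.9739202082821, 'cx': 255.55543840597286, 'cy': 191.54219079432832, 'view': array([[-0.97800803, -0.20848816, -0.00574329,  0.51278303],
       [ 0.13011627, -0.63142751,  0.76444035, -0.20496176],
       [-0.16300323,  0.74688151,  0.64466888, -0.79024605],
       [ 0.        ,  0.        ,  0.        ,  1.        ]])}
top {'fx': 412.7932717781385, 'fy': 412.7932717781385, 'cx': 251.23901624748467, 'cy': 196.63314972863665, 'view': array([[ 0.02417329, -0.99964464, -0.01123597, -0.05098544],
       [ 0.99534631,  0.02301759,  0.09357306, -0.54907505],
       [-0.09328118, -0.01344565,  0.99554901, -0.93873014],
       [ 0.        ,  0.        ,  0.        ,  1.        ]])}
{'fx': 315.8952302730194, 'fy': 315.8952302730194, 'cx': 257.1842449808551, 'cy': 189.05540100929593, 'tool_from_camera': array([[-1.32318710e-03,  9.60941018e-01,  2.76750083e-01,
         7.52697532e-02],
       [ 9.99999115e-01,  1.30972894e-03,  2.33472981e-04,
         8.52493350e-04],
       [-1.38113828e-04,  2.76750147e-01, -9.60941901e-01,
        -1.62706953e-01],
       [ 0.00000000e+00,  0.00000000e+00,  0.00000000e+00,
         1.00000000e+00]])}
```

View pics/top0.png

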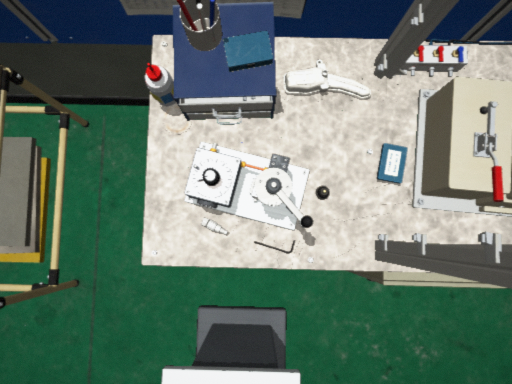

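View pics/side0.png

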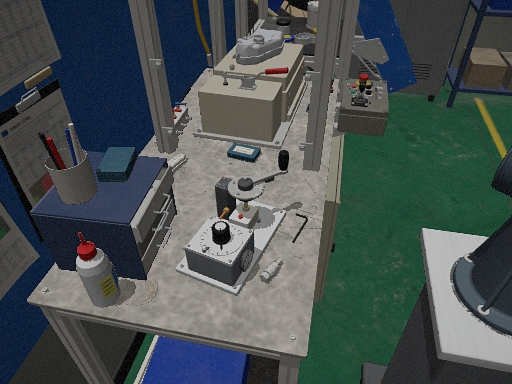

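The top view shows the knob at about (211,177), the spindle at (273,185), the lever handle at (307,221), the plug at (322,192), the coupler at (215,227) and the hex key at (280,245). Next I'll locate them in world coordinates and enlarge a crop.

```bash
cat > h.py <<'E'
import numpy as np,cv2
from bench import *
from scipy.spatial.transform import Rotation as R
def cam(n,pose=None):
    c=get_calibration(n)
    if n=="wrist":
        p,r=pose;T=np.eye(4);T[:3,:3]=R.from_rotvec(r).as_matrix();T[:3,3]=p
        W=T@c["tool_from_camera"]
    else: W=np.linalg.inv(c["view"])
    return c,W
def px2w(n,u,v,z,pose=None):
    c,W=cam(n,pose)
    d=W[:3,:3]@np.array([(u-c["cx"])/c["fx"],-(v-c["cy"])/c["fy"],-1])
    o=W[:3,3];return o+d*(z-o[2])/d[2]
def w2px(n,P,pose=None):
    c,W=cam(n,pose);q=np.linalg.inv(W)@np.append(P,1)
    return c["cx"]-c["fx"]*q[0]/q[2],c["cy"]+c["fy"]*q[1]/q[2]
E
python3 - <<'E'
from h import *
a=cv2.imread("pics/top0.png")[135:260,175:335]
cv2.imwrite("pics/topc.png",cv2.resize(a,None,fx=4.7,fy=4.7,interpolation=cv2.INTER_CUBIC))
print("knob",px2w("top",211,177,.121),"spindle",px2w("top",273,185,.14),"handle",px2w("top",307,221,.181),"plug",px2w("top",322,192,.032))
print("side knob",px2w("side",221,227,.121),"handle",px2w("side",284,153,.181))
E
```

```text
knob [0.58090376 0.04682224 0.121     ] spindle [ 0.56450995 -0.08379779  0.14      ] handle [ 0.49050627 -0.14958876  0.181     ] plug [ 0.56408935 -0.20179165  0.032     ]
side knob [0.5823193  0.05324417 0.121     ] handle [ 0.48864139 -0.14009235  0.181     ]
```

View pics/topc.png

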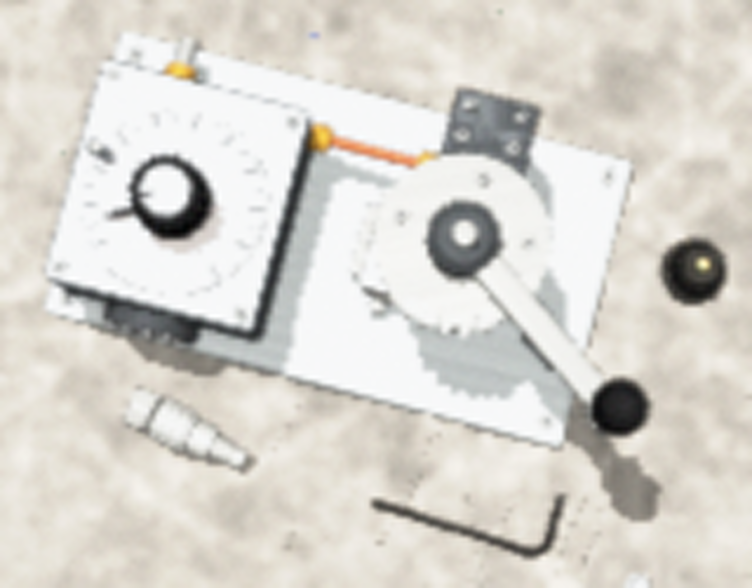

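The enlarged crop shows the tester turned about -15° in yaw. The pointer tip is near crop (110,213) and the rider near (103,153), so it's clockwise of the pointer. I'll bring the wrist camera in for a closer view.

```bash
python3 -m inch '{"jaw":[1,1,1,1,1,1,1,1],"xyz":[[0,0,-0.015],[0,0,-0.015],[0,0,-0.015],[0,0,-0.015],[0,0,-0.015],[0,0,-0.015],[0,0,-0.015],[0,0,-0.015]],"rotation":[[0,0,-0.0175],[0,0,-0.0175],[0,0,-0.0175],[0,0,-0.0175],[0,0,-0.0175],[0,0,-0.0175],[0,0,-0.0175],[0,0,-0.0175]]}' 
python3 -m inch '{"jaw":[1,1,1,1,1,1,1,1],"xyz":[[-0.03,-0.067,0],[-0.03,-0.067,0],[-0.03,-0.067,0],[-0.03,-0.067,0],[-0.03,-0.067,0],[-0.03,-0.067,0],[-0.03,-0.067,0],[-0.03,-0.067,0]],"rotation":[[0,0,0],[0,0,0],[0,0,0],[0,0,0],[0,0,0],[0,0,0],[0,0,0],[0,0,0]]}'
python3 -m inch '{"jaw":[1,1,1,1,1,1,1,1],"xyz":[[-0.03,-0.067,0],[-0.03,-0.067,0],[-0.03,-0.067,0],[-0.03,-0.067,0.02],[-0.03,-0.067,0.02],[-0.03,-0.067,0.02],[-0.03,-0.067,0.02],[-0.03,-0.067,0.02]],"rotation":[[0,0,0],[0,0,0],[0,0,0],[0,0,0],[0,0,0],[0,0,0],[0,0,0],[0,0,0]]}'
python3 -m inch '{"jaw":[1,1,1,1,1,1,1,1],"xyz":[[0,0,0],[0,0,0],[0,0,0],[0,0,0],[0,0,0],[0,0,0],[0,0,0],[0,0,0]],"rotation":[[0,0,0],[0,0,0],[0,0,0],[0,0,0],[0,0,0],[0,0,0],[0,0,0],[0,0,0]]}'
python3 - <<'E'
from h import *
s=read_state();p=(s["tcp_pos"],s["tcp_rot"]);print(p,s["qpos"],s["clock"])
a=snapshot("wrist");cv2.imwrite("pics/w0.png",a);np.savez("w0",p=p[0],r=p[1])
cv2.imwrite("pics/w0v.png",cv2.resize(a,(800,600),interpolation=cv2.INTER_CUBIC))
E
```

```text
clock: 0.77
tcp_pos: [0.2664, 0.5649, 0.2823]
tcp_rot: [0.003, -3.141, 0.002]
force: [0.4, -0.1, -0.0]
gripper_width: 0.0871
grasp_force: 0.0
clock: 1.43
tcp_pos: [0.3864, 0.2954, 0.2823]
tcp_rot: [-0.001, -3.141, 0.0]
force: [-0.0, -0.4, 0.3]
gripper_width: 0.087
grasp_force: 0.0
clock: 2.1
tcp_pos: [0.5062, 0.0273, 0.2319]
tcp_rot: [-0.002, -3.141, -0.0]
force: [-0.5, 1.2, -0.0]
gripper_width: 0.0868
grasp_force: 0.0
clock: 2.77
tcp_pos: [0.506, 0.0297, 0.2328]
tcp_rot: [-0.0, 3.141, -0.0]
force: [0.2, 0.0, 0.1]
gripper_width: 0.0871
grasp_force: 0.0
(array([0.505995  , 0.02971193, 0.23282828]), array([-4.32928787e-04,  3.14109533e+00, -9.99616824e-05])) [-1.62140198e-01  3.55405981e-01  1.71276348e+00  1.99575443e-05
  1.07292215e+00 -1.73322171e+00] 2.7667
```

View pics/w0v.png

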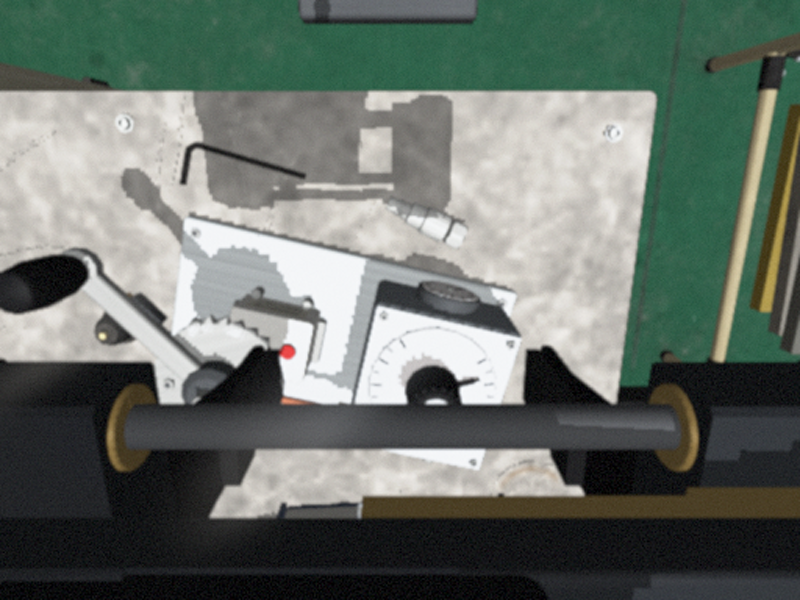

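The wrist view has image up towards the robot. The pointer tip shows at display (478,379), but the gripper's crossbar hides the rider side. I'll move 100 mm ahead so the dial clears it.

```bash
python3 -m inch '{"jaw":[1,1,1,1,1,1,1,1],"xyz":[[-0.035,0.005,0],[-0.035,0.005,0],[-0.035,0.005,0],[-0.035,0.005,0.01],[-0.035,0,0.01],[-0.035,0,0.01],[0,0,0.01],[0,0,0]],"rotation":[[0,0,0],[0,0,0],[0,0,0],[0,0,0],[0,0,0],[0,0,0],[0,0,0],[0,0,0]]}' 
python3 - <<'E'
from h import *
s=read_state();p=(s["tcp_pos"],s["tcp_rot"]);print(p)
a=snapshot("wrist");cv2.imwrite("pics/w1.png",a);np.savez("w1",p=p[0],r=p[1])
# crop round the knob
u,v=w2px("wrist",np.array([.581,.05,.09]),p);u,v=int(u),int(v);print(u,v)
x0,y0=u-66,v-50
cv2.imwrite("pics/w1c.png",cv2.resize(a[max(y0,0):y0+100,x0:x0+132],None,fx=6,fy=6,interpolation=cv2.INTER_CUBIC));print(x0,y0)
E
```

```text
clock: 3.48
tcp_pos: [0.6104, 0.0391, 0.2111]
tcp_rot: [-0.001, -3.139, -0.0]
force: [-1.3, -0.2, 0.2]
gripper_width: 0.0869
grasp_force: 0.0
(array([0.61044137, 0.03912913, 0.21105771]), array([-1.04283678e-03, -3.13861560e+00, -4.55059512e-04]))
268 150
202 100
```

View pics/w1c.png

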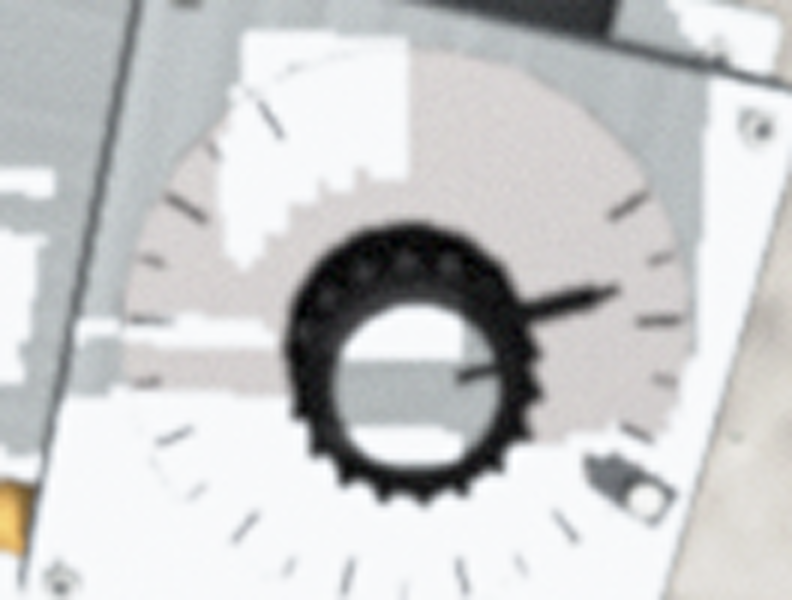

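```bash
python3 - <<'E'
from h import *
d=np.load("w1.npz");p=(d["p"],d["r"])
f=lambda x,y,z:px2w("wrist",202+(x-2.5)/6,100+(y-2.5)/6,z,p)
P=f(618,290,.0885);Q=f(585,460,.0885)
print(P,Q)
m=(P+Q)/2;h=np.linalg.norm(P-Q)/2;n=np.array([-(Q-P)[1],(Q-P)[0]])/(2*h)
k=np.sqrt(.033**2-h*h)
for s in(1,-1):print("axis",m[:2]+s*k*n,2*np.arcsin(h/.033))
for a,b in((125,320),(692,320),(408,50)):print("dial edge",f(a,b,.085))
print("knob top disc centre",f(418,385,.121), "left/right",f(335,385,.121),f(502,385,.121))
ax=[m[:2]+s*k*n for s in(1,-1)]
t=[(640,205),(658,320),(655,433),(140,320),(187,208),(270,118)]
for c in ax:print([round(np.linalg.norm(f(a,b,.085)[:2]-c)*1e3,1) for a,b in t])
c=min(ax,key=lambda c:c[1])
print([np.arctan2(*(X[:2]-c)[::-1]) for X in(P,Q)])
L=px2w("top",175+620/4.7,135+405/4.7,.181);S=px2w("top",175+464/4.7,135+235/4.7,.14);print("handle",L,"sp",S,np.linalg.norm((L-S)[:2]))
E
```

```text
[0.57861106 0.08262883 0.0885    ] [0.60499317 0.07855127 0.0885    ]
axis [0.59641195 0.11041603] 0.8328094207618568
axis [0.58719228 0.05076407] 0.8328094207618568
dial edge [0.5835965  0.00764385 0.085     ]
dial edge [0.58377598 0.09469967 0.085     ]
dial edge [0.54352044 0.05074005 0.085     ]
knob top disc centre [0.58662501 0.05109981 0.121     ] left/right [0.58660162 0.03983731 0.121     ] [0.58664869 0.06249845 0.121     ]
[np.float64(38.8), np.float64(24.5), np.float64(21.2), np.float64(101.3), np.float64(97.5), np.float64(91.0)]
[np.float64(41.0), np.float64(38.9), np.float64(41.6), np.float64(41.0), np.float64(39.1), np.float64(39.6)]
[np.float64(1.8338566393376976), np.float64(1.0010472185758408)]
handle [ 0.49017191 -0.14942746  0.181     ] sp [ 0.56454392 -0.08528772  0.14      ] 0.09820948314642336
```

The axis comes out at (0.587, 0.051), which agrees with the tick ring and the knob's top. The turn needed is 0.833 rad clockwise. I'll descend and grip.

```bash
python3 -m inch '{"jaw":[1,1,1,1,1,1,1,1],"xyz":[[0.0156,0.0079,0.02],[0.0156,0.0079,0.03],[0.0156,0.0079,0.034],[0,0,0.04],[0,0,0.04],[0,0,0.04],[0,0,0.03],[0,0,0]],"rotation":[[0,0,0],[0,0,0],[0,0,0],[0,0,0],[0,0,0],[0,0,0],[0,0,0],[0,0,0]]}'
python3 -m inch '{"jaw":[0.3,0.3,0.3,0.3,0.3,0.3,0.3,0.3],"xyz":[[0,0,0],[0,0,0],[0,0,0],[0,0,0],[0,0,0],[0,0,0],[0,0,0],[0,0,0]],"rotation":[[0,0,0],[0,0,0],[0,0,0],[0,0,0],[0,0,0],[0,0,0],[0,0,0],[0,0,0]]}' 25
python3 -m inch '{"jaw":[0.3,0.3,0.3,0.3,0.3,0.3,0.3,0.3],"xyz":[[0,0,0],[0,0,0],[0,0,0],[0,0,0],[0,0,0],[0,0,0],[0,0,0],[0,0,0]],"rotation":[[0,0,0],[0,0,0],[0,0,0],[0,0,0],[0,0,0],[0,0,0],[0,0,0],[0,0,0]]}' 25
```

```text
clock: 4.2
tcp_pos: [0.5842, 0.0511, 0.0931]
tcp_rot: [-0.002, -3.134, -0.001]
force: [-0.3, -0.0, 0.3]
gripper_width: 0.0871
grasp_force: 0.0
clock: 4.87
tcp_pos: [0.5878, 0.0508, 0.0957]
tcp_rot: [0.002, 3.141, -0.0]
force: [0.7, -0.0, -0.1]
gripper_width: 0.0417
grasp_force: 0.0
clock: 5.53
tcp_pos: [0.5877, 0.0504, 0.0956]
tcp_rot: [-0.001, -3.142, 0.001]
force: [-1.0, -3.8, 1.0]
gripper_width: 0.0328
grasp_force: 25.0
```

```bash
python3 -m inch '{"jaw":[0.3,0.3,0.3,0.3,0.3,0.3,0.3,0.3],"xyz":[[0,0,0],[0,0,0],[0,0,0],[0,0,0],[0,0,0],[0,0,0],[0,0,0],[0,0,0]],"rotation":[[0,0,0.01],[0,0,0.025],[0,0,0.025],[0,0,0.025],[0,0,0.025],[0,0,0.025],[0,0,0.025],[0,0,0.025]]}' 25
python3 -m inch '{"jaw":[0.3,0.3,0.3,0.3,0.3,0.3,0.3,0.3],"xyz":[[0,0,0],[0,0,0],[0,0,0],[0,0,0],[0,0,0],[0,0,0],[0,0,0],[0,0,0]],"rotation":[[0,0,0.025],[0,0,0.025],[0,0,0.02],[0,0,0.01],[0,0,0],[0,0,0],[0,0,0],[0,0,0]]}' 25
python3 - <<'E'
from h import *
s=read_state();p=(s["tcp_pos"],s["tcp_rot"]);print(p,s["wrist_torque"])
x=R.from_rotvec(p[1]).as_matrix()[:,0];print("turned",np.pi-np.arctan2(x[1],x[0]))
a=snapshot("wrist");cv2.imwrite("pics/w2.png",a);np.savez("w2",p=p[0],r=p[1])
print(w2px("wrist",np.array([.605,.0786,.0885]),p))
print(w2px("top",np.array([.605,.0786,.0885])))
E
```

```text
clock: 6.2
tcp_pos: [0.5875, 0.0494, 0.0956]
tcp_rot: [-0.906, -3.008, 0.004]
force: [-1.7, -7.1, 1.8]
gripper_width: 0.0328
grasp_force: 25.0
clock: 6.87
tcp_pos: [0.5872, 0.0491, 0.0956]
tcp_rot: [-1.271, -2.873, 0.005]
force: [-2.0, -8.3, 2.0]
gripper_width: 0.0325
grasp_force: 25.0
(array([0.58722138, 0.04908788, 0.09561821]), array([-1.27081085, -2.87297129,  0.00464039])) [-1.39144910e+00  3.30432403e-01 -9.18559200e-04]
turned 0.8329185471982896
(np.float64(313.0674351002551), np.float64(217.26117959816776))
(np.float64(198.54320601263984), np.float64(167.90501687756293))
```

```bash
python3 -m inch '{"jaw":[1,1,1,1,1,1,1,1],"xyz":[[0,0,0],[0,0,0],[0,0,0],[0,0,0],[0,0,0],[0,0,-0.02],[0,0,-0.04],[0,0,-0.06]],"rotation":[[0,0,0],[0,0,0],[0,0,0],[0,0,0],[0,0,0],[0,0,0],[0,0,0],[0,0,0]]}' 25
python3 -m inch '{"jaw":[1,1,1,1,1,1,1,1],"xyz":[[0,0,-0.06],[0,0,-0.05],[0,0,0],[0,0,0],[0,0,0],[0,0,0],[0,0,0],[-0.046,-0.02,0]],"rotation":[[0,0,-0.038],[0,0,-0.038],[0,0,-0.038],[0,0,-0.038],[0,0,-0.038],[0,0,-0.038],[0,0,-0.037],[0,0,0]]}'
python3 -m inch '{"jaw":[1,1,1,1,1,1,1,1],"xyz":[[0,0,0],[0,0,0],[0,0,0],[0,0,0],[0,0,0],[0,0,0],[0,0,0],[0,0,0]],"rotation":[[0,0,0],[0,0,0],[0,0,0],[0,0,0],[0,0,0],[0,0,0],[0,0,0],[0,0,0]]}'
python3 - <<'E'
from h import *
s=read_state();p=(s["tcp_pos"],s["tcp_rot"]);print(p)
a=snapshot("wrist");cv2.imwrite("pics/w3.png",a);np.savez("w3",p=p[0],r=p[1])
u,v=w2px("wrist",np.array([.587,.05,.09]),p);x0,y0=int(u)-40,int(v)-40;print(x0,y0)
cv2.imwrite("pics/w3c.png",cv2.resize(a[y0:y0+75,x0:x0+100],None,fx=8,fy=8,interpolation=cv2.INTER_CUBIC))
E
```

```text
clock: 7.58
tcp_pos: [0.5857, 0.0512, 0.1544]
tcp_rot: [-1.269, -2.867, 0.002]
force: [1.0, -0.0, -0.7]
gripper_width: 0.078
grasp_force: 0.0
clock: 8.25
tcp_pos: [0.6062, 0.0431, 0.211]
tcp_rot: [0.008, -3.135, -0.003]
force: [-0.7, 0.3, -0.2]
gripper_width: 0.0872
grasp_force: 0.0
clock: 8.92
tcp_pos: [0.6105, 0.0409, 0.2106]
tcp_rot: [-0.001, -3.141, -0.0]
force: [-0.4, 0.3, -0.6]
gripper_width: 0.087
grasp_force: 0.0
(array([0.61051941, 0.04087776, 0.21061973]), array([-1.33607391e-03, -3.14147231e+00, -2.95878235e-05]))
226 117
```

View pics/w3c.png

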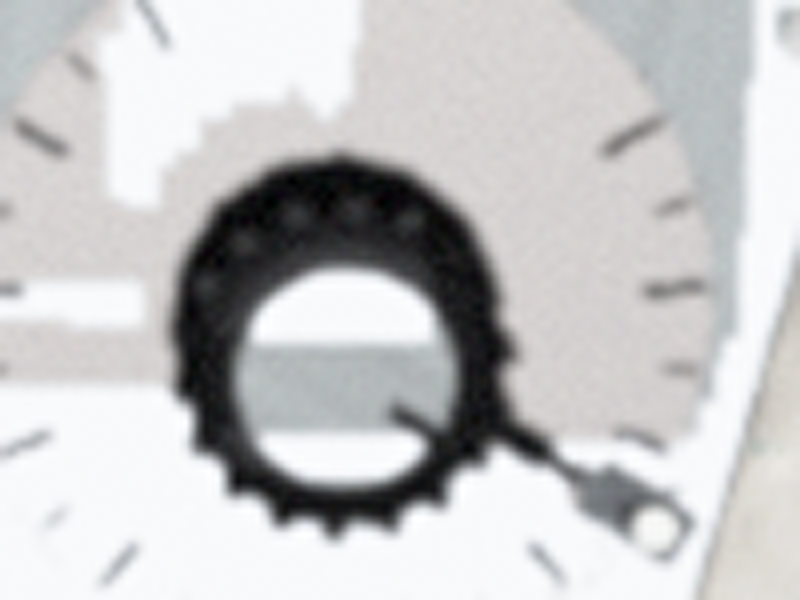

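The pointer tip now stands on the rider tip, both at about crop (580,482). Next I'll refine the handle position from the views I already have.

```bash
python3 - <<'E'
from h import *
a=cv2.imread("pics/w0.png")[130:270,0:180];b=cv2.imread("pics/side0.png")[135:215,210:300]
A=cv2.resize(a,None,fx=3,fy=3,interpolation=cv2.INTER_CUBIC);B=cv2.resize(b,None,fx=2.8,fy=2.8,interpolation=cv2.INTER_CUBIC)
o=np.zeros((420,800,3),np.uint8);o[:420,:540]=A;o[:B.shape[0],545:545+B.shape[1]]=B;cv2.imwrite("pics/m.png",o)
d=np.load("w0.npz");p=(d["p"],d["r"])
for z in(.131,.159,.181):
  q=np.array([.490,-.149,z]);print(z,[np.round(x,1) for x in(w2px("wrist",q,p),w2px("side",q),w2px("top",q))])
E
```

```text
0.131 [array([ 48. , 169.9]), array([283.1, 168.7]), array([303.7, 222.1])]
0.159 [array([ 24.9, 177.8]), array([283.6, 158.8]), array([305.3, 221.6])]
0.181 [array([  2.8, 185.4]), array([284. , 150.7]), array([306.7, 221.3])]
```

View pics/m.png

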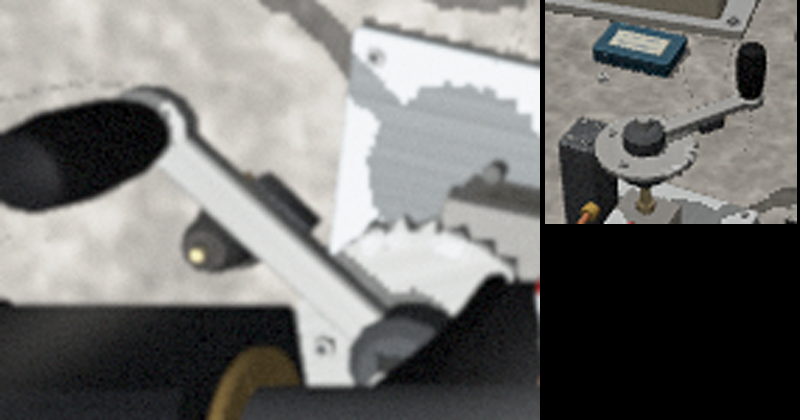

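The side and top predictions match the handle base, at side pixel (283,169). The wrist view shifts it by only 2–3 mm, so I take the handle as (0.4905, -0.148). I'll approach with the closing axis tangential to the swing.

```bash
python3 -m inch '{"jaw":[1,1,1,1,1,1,1,1],"xyz":[[0,0,-0.02],[0,0,-0.02],[0,0,-0.02],[0,0,-0.02],[0,0,0],[0,0,0],[0,0,0],[0,0,0]],"rotation":[[0,0,0.038],[0,0,0.038],[0,0,0.038],[0,0,0.038],[0,0,0.038],[0,0,0.038],[0,0,0.038],[0,0,0.038]]}'
python3 -m inch '{"jaw":[1,1,1,1,1,1,1,1],"xyz":[[0,0,0],[0,0,0],[0,0,0],[0,0,0],[0,0,0],[0,0,0],[0,0,0],[0,0,0]],"rotation":[[0,0,0.038],[0,0,0.038],[0,0,0.038],[0,0,0.038],[0,0,0.038],[0,0,0.038],[0,0,0.038],[0,0,0.038]]}'
python3 -m inch '{"jaw":[1,1,1,1,1,1,1,1],"xyz":[[0,0,0],[0,0,0],[0,0,0],[0,0,0],[0,0,0],[-0.0535,0.0163,0],[-0.0535,0.0163,0],[-0.0535,0.0163,0]],"rotation":[[0,0,0.0331],[0,0,0.0331],[0,0,0.0331],[0,0,0.0331],[0,0,0.0331],[0,0,0],[0,0,0],[0,0,0]]}'
python3 -m inch '{"jaw":[1,1,1,1,1,1,1,1],"xyz":[[-0.0535,0.0163,0],[-0.0535,0.0163,0],[-0.0535,0.0163,0],[-0.0535,0.0163,0],[-0.0535,0.0163,0],[0,0,0],[0,0,0],[0,0,0]],"rotation":[[0,0,0],[0,0,0],[0,0,0],[0,0,0],[0,0,0],[0,0,0],[0,0,0],[0,0,0]]}'
python3 - <<'E'
from h import *
s=read_state();M=R.from_rotvec(s["tcp_rot"]).as_matrix();print(s["qpos"],M[:,0],M.T@(np.array([.4905,-.148,.141])-s["tcp_pos"])/.5)
cv2.imwrite("pics/s1.png",cv2.resize(snapshot("side")[100:220,210:370],None,fx=5,fy=5,interpolation=cv2.INTER_CUBIC))
E
```

```text
clock: 9.63
tcp_pos: [0.6106, 0.0408, 0.2506]
tcp_rot: [1.453, 2.785, 0.0]
force: [0.2, 0.2, 0.9]
gripper_width: 0.0869
grasp_force: 0.0
clock: 10.3
tcp_pos: [0.6106, 0.0408, 0.2505]
tcp_rot: [-2.571, -1.806, 0.0]
force: [-0.6, 0.0, 0.4]
gripper_width: 0.0869
grasp_force: 0.0
clock: 10.97
tcp_pos: [0.5653, -0.0304, 0.2504]
tcp_rot: [2.945, 1.095, -0.0]
force: [-0.1, -0.1, 0.3]
gripper_width: 0.0869
grasp_force: 0.0
clock: 11.63
tcp_pos: [0.4913, -0.148, 0.2507]
tcp_rot: [-2.946, -1.092, -0.001]
force: [0.5, 0.3, 0.2]
gripper_width: 0.0871
grasp_force: 0.0
[-5.11081250e-01  3.41399787e-01  1.67613469e+00  6.68962300e-04
  1.12376772e+00  3.49462276e-01] [7.58385352e-01 6.51806117e-01 6.66264019e-04] [-0.00130503 -0.00109879  0.21935072]
```

View pics/s1.png

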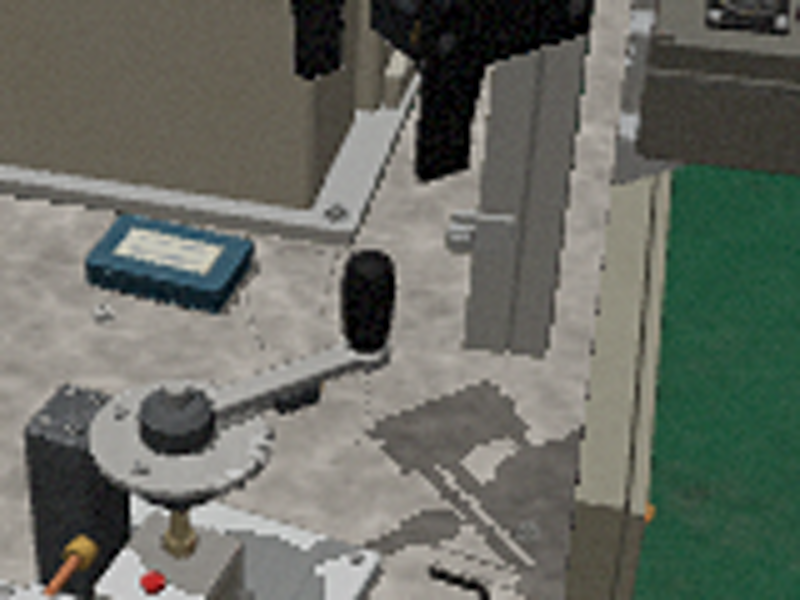

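The handle at crop (368,300) lies beneath and between the two fingers, at (320,70) and (440,170). I'll descend and close.

```bash
python3 -m inch '{"jaw":[1,1,1,1,1,1,1,1],"xyz":[[0,0,0.03],[0,0,0.035],[0,0,0.035],[0,0,0.035],[0,0,0.035],[0,0,0.03],[0,0,0.0194],[0,0,0]],"rotation":[[0,0,0],[0,0,0],[0,0,0],[0,0,0],[0,0,0],[0,0,0],[0,0,0],[0,0,0]]}'
python3 -m inch '{"jaw":[0.1,0.1,0.1,0.1,0.1,0.1,0.1,0.1],"xyz":[[0,0,0],[0,0,0],[0,0,0],[0,0,0],[0,0,0],[0,0,0],[0,0,0],[0,0,0]],"rotation":[[0,0,0],[0,0,0],[0,0,0],[0,0,0],[0,0,0],[0,0,0],[0,0,0],[0,0,0]]}' 40
python3 -m inch '{"jaw":[0.1,0.1,0.1,0.1,0.1,0.1,0.1,0.1],"xyz":[[0,0,0],[0,0,0],[0,0,0],[0,0,0],[0,0,0],[0,0,0],[0,0,0],[0,0,0]],"rotation":[[0,0,0],[0,0,0],[0,0,0],[0,0,0],[0,0,0],[0,0,0],[0,0,0],[0,0,0]]}' 40
cat > f.py <<'E'
from h import *
s=read_state();M=R.from_rotvec(s["tcp_rot"]).as_matrix();f=M.T@s["force"]
v=s["tcp_pos"][:2]-np.array([.566,-.0835])
print("t",round(s["clock"],2),"push(y)",f[1].round(2),"rad(x)",f[0].round(2),"z",f[2].round(1),"swing",round(-2.435-(np.arctan2(v[1],v[0])+np.pi)%(2*np.pi)+np.pi,4)if 0 else round((-2.435-np.arctan2(v[1],v[0]))%(2*np.pi),4),"r",np.linalg.norm(v).round(4),"yaw",np.arctan2(M[1,0],M[0,0]).round(3))
E
python3 f.py
```

```text
clock: 12.35
tcp_pos: [0.4903, -0.1466, 0.1389]
tcp_rot: [-2.941, -1.094, 0.004]
force: [0.4, 0.5, 0.7]
gripper_width: 0.0873
grasp_force: 0.0
clock: 13.02
tcp_pos: [0.4911, -0.1483, 0.141]
tcp_rot: [2.945, 1.093, 0.0]
force: [-0.1, 0.3, 0.4]
gripper_width: 0.0414
grasp_force: 0.0
clock: 13.68
tcp_pos: [0.4924, -0.1499, 0.141]
tcp_rot: [2.942, 1.092, 0.003]
force: [1.9, -3.3, -2.7]
gripper_width: 0.0234
grasp_force: 40.0
t 13.68 push(y) 3.73 rad(x) -0.77 z 2.7 swing 6.2558 r 0.0991 yaw 0.711
```

```bash
python3 -m inch '{"jaw":[0.1,0.1,0.1,0.1,0.1,0.1,0.1,0.1],"xyz":[[0,-0.005,0],[0,-0.005,0],[0,-0.005,0],[0,-0.005,0],[0,-0.005,0],[0,-0.005,0],[0,0,0],[0,0,0]],"rotation":[[0,0,0.008],[0,0,0.008],[0,0,0.008],[0,0,0.008],[0,0,0.008],[0,0,0.008],[0,0,0],[0,0,0]]}' 40 >/dev/null; python3 f.py
python3 -m inch '{"jaw":[0.1,0.1,0.1,0.1,0.1,0.1,0.1,0.1],"xyz":[[0,-0.0025,0],[0,-0.0025,0],[0,0,0],[0,0,0],[0,0,0],[0,0,0],[0,0,0],[0,0,0]],"rotation":[[0,0,0.004],[0,0,0.004],[0,0,0],[0,0,0],[0,0,0],[0,0,0],[0,0,0],[0,0,0]]}' 40 ; python3 f.py
python3 -m inch '{"jaw":[0.1,0.1,0.1,0.1,0.1,0.1,0.1,0.1],"xyz":[[0,-0.0025,0],[0,-0.0025,0],[0,0,0],[0,0,0],[0,0,0],[0,0,0],[0,0,0],[0,0,0]],"rotation":[[0,0,0.004],[0,0,0.004],[0,0,0],[0,0,0],[0,0,0],[0,0,0],[0,0,0],[0,0,0]]}' 40 >/dev/null; python3 f.py
```

```text
t 14.35 push(y) 5.85 rad(x) -1.82 z 3.3 swing 0.1225 r 0.099 yaw 0.56
clock: 15.02
tcp_pos: [0.4821, -0.136, 0.141]
tcp_rot: [3.026, 0.829, 0.003]
force: [2.5, -4.8, -3.2]
gripper_width: 0.023
grasp_force: 40.1
t 15.02 push(y) 5.37 rad(x) -0.25 z 3.2 swing 0.1472 r 0.099 yaw 0.535
t 15.68 push(y) 6.44 rad(x) -0.75 z 3.3 swing 0.1728 r 0.0989 yaw 0.51
```

```bash
python3 -m inch '{"jaw":[0.1,0.1,0.1,0.1,0.1,0.1,0.1,0.1],"xyz":[[0,-0.0025,0],[0,-0.0025,0],[0,0,0],[0,0,0],[0,0,0],[0,0,0],[0,0,0],[0,0,0]],"rotation":[[0,0,0.004],[0,0,0.004],[0,0,0],[0,0,0],[0,0,0],[0,0,0],[0,0,0],[0,0,0]]}' >/dev/null; python3 f.py
python3 -m inch '{"jaw":[0.1,0.1,0.1,0.1,0.1,0.1,0.1,0.1],"xyz":[[0,-0.0025,0],[0,-0.0025,0],[0,0,0],[0,0,0],[0,0,0],[0,0,0],[0,0,0],[0,0,0]],"rotation":[[0,0,0.004],[0,0,0.004],[0,0,0],[0,0,0],[0,0,0],[0,0,0],[0,0,0],[0,0,0]]}' >/dev/null; python3 f.py
python3 -m inch '{"jaw":[0.1,0.1,0.1,0.1,0.1,0.1,0.1,0.1],"xyz":[[0,-0.0025,0],[0,-0.0025,0],[0,0,0],[0,0,0],[0,0,0],[0,0,0],[0,0,0],[0,0,0]],"rotation":[[0,0,0.004],[0,0,0.004],[0,0,0],[0,0,0],[0,0,0],[0,0,0],[0,0,0],[0,0,0]]}' >/dev/null; python3 f.py
python3 -m inch '{"jaw":[0.1,0.1,0.1,0.1,0.1,0.1,0.1,0.1],"xyz":[[0,-0.0025,0],[0,-0.0025,0],[0,0,0],[0,0,0],[0,0,0],[0,0,0],[0,0,0],[0,0,0]],"rotation":[[0,0,0.004],[0,0,0.004],[0,0,0],[0,0,0],[0,0,0],[0,0,0],[0,0,0],[0,0,0]]}' >/dev/null; python3 f.py
python3 -m inch '{"jaw":[0.1,0.1,0.1,0.1,0.1,0.1,0.1,0.1],"xyz":[[0,-0.0025,0],[0,-0.0025,0],[0,0,0],[0,0,0],[0,0,0],[0,0,0],[0,0,0],[0,0,0]],"rotation":[[0,0,0.004],[0,0,0.004],[0,0,0],[0,0,0],[0,0,0],[0,0,0],[0,0,0],[0,0,0]]}' >/dev/null; python3 f.py
python3 -m inch '{"jaw":[0.1,0.1,0.1,0.1,0.1,0.1,0.1,0.1],"xyz":[[0,-0.0025,0],[0,-0.0025,0],[0,0,0],[0,0,0],[0,0,0],[0,0,0],[0,0,0],[0,0,0]],"rotation":[[0,0,0.004],[0,0,0.004],[0,0,0],[0,0,0],[0,0,0],[0,0,0],[0,0,0],[0,0,0]]}' >/dev/null; python3 f.py
```

```text
t 16.35 push(y) 5.78 rad(x) -0.62 z 4.2 swing 0.1984 r 0.0989 yaw 0.485
t 17.02 push(y) 6.58 rad(x) -0.94 z 2.9 swing 0.2236 r 0.0989 yaw 0.46
t 17.68 push(y) 6.0 rad(x) -1.28 z 2.7 swing 0.2488 r 0.0989 yaw 0.435
t 18.35 push(y) 5.02 rad(x) -1.21 z 2.2 swing 0.2746 r 0.0989 yaw 0.409
t 19.02 push(y) 6.47 rad(x) -0.26 z 3.0 swing 0.2996 r 0.0989 yaw 0.384
t 19.68 push(y) 6.99 rad(x) -1.45 z 2.2 swing 0.3233 r 0.0989 yaw 0.359
```

```bash
python3 -m inch '{"jaw":[0.1,0.1,0.1,0.1,0.1,0.1,0.1,0.1],"xyz":[[0,-0.0025,0],[0,-0.0025,0],[0,0,0],[0,0,0],[0,0,0],[0,0,0],[0,0,0],[0,0,0]],"rotation":[[0,0,0.004],[0,0,0.004],[0,0,0],[0,0,0],[0,0,0],[0,0,0],[0,0,0],[0,0,0]]}' >/dev/null; python3 f.py
python3 -m inch '{"jaw":[0.1,0.1,0.1,0.1,0.1,0.1,0.1,0.1],"xyz":[[0,-0.0025,0],[0,-0.0025,0],[0,0,0],[0,0,0],[0,0,0],[0,0,0],[0,0,0],[0,0,0]],"rotation":[[0,0,0.004],[0,0,0.004],[0,0,0],[0,0,0],[0,0,0],[0,0,0],[0,0,0],[0,0,0]]}' >/dev/null; python3 f.py
python3 -m inch '{"jaw":[0.1,0.1,0.1,0.1,0.1,0.1,0.1,0.1],"xyz":[[0,-0.0025,0],[0,-0.0025,0],[0,0,0],[0,0,0],[0,0,0],[0,0,0],[0,0,0],[0,0,0]],"rotation":[[0,0,0.004],[0,0,0.004],[0,0,0],[0,0,0],[0,0,0],[0,0,0],[0,0,0],[0,0,0]]}' >/dev/null; python3 f.py
python3 -m inch '{"jaw":[0.1,0.1,0.1,0.1,0.1,0.1,0.1,0.1],"xyz":[[0,-0.0025,0],[0,-0.0025,0],[0,0,0],[0,0,0],[0,0,0],[0,0,0],[0,0,0],[0,0,0]],"rotation":[[0,0,0.004],[0,0,0.004],[0,0,0],[0,0,0],[0,0,0],[0,0,0],[0,0,0],[0,0,0]]}' >/dev/null; python3 f.py
python3 -m inch '{"jaw":[0.1,0.1,0.1,0.1,0.1,0.1,0.1,0.1],"xyz":[[0,-0.0025,0],[0,-0.0025,0],[0,0,0],[0,0,0],[0,0,0],[0,0,0],[0,0,0],[0,0,0]],"rotation":[[0,0,0.004],[0,0,0.004],[0,0,0],[0,0,0],[0,0,0],[0,0,0],[0,0,0],[0,0,0]]}' >/dev/null; python3 f.py
python3 -m inch '{"jaw":[0.1,0.1,0.1,0.1,0.1,0.1,0.1,0.1],"xyz":[[0,-0.0025,0],[0,-0.0025,0],[0,0,0],[0,0,0],[0,0,0],[0,0,0],[0,0,0],[0,0,0]],"rotation":[[0,0,0.004],[0,0,0.004],[0,0,0],[0,0,0],[0,0,0],[0,0,0],[0,0,0],[0,0,0]]}' >/dev/null; python3 f.py
```

```text
t 20.35 push(y) 6.88 rad(x) -0.98 z 3.6 swing 0.3476 r 0.0989 yaw 0.334
t 21.02 push(y) 8.58 rad(x) -1.74 z 5.0 swing 0.365 r 0.0988 yaw 0.31
t 21.68 push(y) 7.8 rad(x) -0.73 z 4.0 swing 0.3947 r 0.0988 yaw 0.285
t 22.35 push(y) 10.98 rad(x) -2.44 z 5.0 swing 0.4114 r 0.0988 yaw 0.261
t 23.02 push(y) 11.09 rad(x) -0.97 z 5.6 swing 0.4334 r 0.0988 yaw 0.236
t 23.68 push(y) 4.9 rad(x) 0.6 z 3.1 swing 0.4925 r 0.0988 yaw 0.208
```

That was click one: the push fell from 11 to 5 N and the swing jumped to 0.49. Carrying on to the second.

```bash
python3 -m inch '{"jaw":[0.1,0.1,0.1,0.1,0.1,0.1,0.1,0.1],"xyz":[[0,-0.0025,0],[0,-0.0025,0],[0,0,0],[0,0,0],[0,0,0],[0,0,0],[0,0,0],[0,0,0]],"rotation":[[0,0,0.004],[0,0,0.004],[0,0,0],[0,0,0],[0,0,0],[0,0,0],[0,0,0],[0,0,0]]}' >/dev/null; python3 f.py
python3 -m inch '{"jaw":[0.1,0.1,0.1,0.1,0.1,0.1,0.1,0.1],"xyz":[[0,-0.0025,0],[0,-0.0025,0],[0,0,0],[0,0,0],[0,0,0],[0,0,0],[0,0,0],[0,0,0]],"rotation":[[0,0,0.004],[0,0,0.004],[0,0,0],[0,0,0],[0,0,0],[0,0,0],[0,0,0],[0,0,0]]}' >/dev/null; python3 f.py
python3 -m inch '{"jaw":[0.1,0.1,0.1,0.1,0.1,0.1,0.1,0.1],"xyz":[[0,-0.0025,0],[0,-0.0025,0],[0,0,0],[0,0,0],[0,0,0],[0,0,0],[0,0,0],[0,0,0]],"rotation":[[0,0,0.004],[0,0,0.004],[0,0,0],[0,0,0],[0,0,0],[0,0,0],[0,0,0],[0,0,0]]}' >/dev/null; python3 f.py
python3 -m inch '{"jaw":[0.1,0.1,0.1,0.1,0.1,0.1,0.1,0.1],"xyz":[[0,-0.0025,0],[0,-0.0025,0],[0,0,0],[0,0,0],[0,0,0],[0,0,0],[0,0,0],[0,0,0]],"rotation":[[0,0,0.004],[0,0,0.004],[0,0,0],[0,0,0],[0,0,0],[0,0,0],[0,0,0],[0,0,0]]}' >/dev/null; python3 f.py
python3 -m inch '{"jaw":[0.1,0.1,0.1,0.1,0.1,0.1,0.1,0.1],"xyz":[[0,-0.0025,0],[0,-0.0025,0],[0,0,0],[0,0,0],[0,0,0],[0,0,0],[0,0,0],[0,0,0]],"rotation":[[0,0,0.004],[0,0,0.004],[0,0,0],[0,0,0],[0,0,0],[0,0,0],[0,0,0],[0,0,0]]}' >/dev/null; python3 f.py
python3 -m inch '{"jaw":[0.1,0.1,0.1,0.1,0.1,0.1,0.1,0.1],"xyz":[[0,-0.0025,0],[0,-0.0025,0],[0,0,0],[0,0,0],[0,0,0],[0,0,0],[0,0,0],[0,0,0]],"rotation":[[0,0,0.004],[0,0,0.004],[0,0,0],[0,0,0],[0,0,0],[0,0,0],[0,0,0],[0,0,0]]}' >/dev/null; python3 f.py
```

```text
t 24.35 push(y) 6.4 rad(x) 1.4 z 2.6 swing 0.5137 r 0.0988 yaw 0.183
t 25.02 push(y) 8.4 rad(x) 0.68 z 4.5 swing 0.5339 r 0.0988 yaw 0.159
t 25.68 push(y) 8.03 rad(x) 0.87 z 3.4 swing 0.557 r 0.0988 yaw 0.134
t 26.35 push(y) 9.43 rad(x) 0.71 z 3.8 swing 0.5796 r 0.0988 yaw 0.109
t 27.02 push(y) 9.48 rad(x) 0.91 z 4.3 swing 0.6019 r 0.0988 yaw 0.085
t 27.68 push(y) 11.22 rad(x) 1.2 z 3.1 swing 0.6233 r 0.0987 yaw 0.06
```

```bash
python3 -m inch '{"jaw":[0.1,0.1,0.1,0.1,0.1,0.1,0.1,0.1],"xyz":[[0,-0.0025,0],[0,-0.0025,0],[0,0,0],[0,0,0],[0,0,0],[0,0,0],[0,0,0],[0,0,0]],"rotation":[[0,0,0.004],[0,0,0.004],[0,0,0],[0,0,0],[0,0,0],[0,0,0],[0,0,0],[0,0,0]]}' >/dev/null; python3 f.py
python3 -m inch '{"jaw":[0.1,0.1,0.1,0.1,0.1,0.1,0.1,0.1],"xyz":[[0,-0.0025,0],[0,-0.0025,0],[0,0,0],[0,0,0],[0,0,0],[0,0,0],[0,0,0],[0,0,0]],"rotation":[[0,0,0.004],[0,0,0.004],[0,0,0],[0,0,0],[0,0,0],[0,0,0],[0,0,0],[0,0,0]]}' >/dev/null; python3 f.py
python3 -m inch '{"jaw":[0.1,0.1,0.1,0.1,0.1,0.1,0.1,0.1],"xyz":[[0,-0.0025,0],[0,-0.0025,0],[0,0,0],[0,0,0],[0,0,0],[0,0,0],[0,0,0],[0,0,0]],"rotation":[[0,0,0.004],[0,0,0.004],[0,0,0],[0,0,0],[0,0,0],[0,0,0],[0,0,0],[0,0,0]]}' >/dev/null; python3 f.py
python3 -m inch '{"jaw":[0.1,0.1,0.1,0.1,0.1,0.1,0.1,0.1],"xyz":[[0,-0.0025,0],[0,-0.0025,0],[0,0,0],[0,0,0],[0,0,0],[0,0,0],[0,0,0],[0,0,0]],"rotation":[[0,0,0.004],[0,0,0.004],[0,0,0],[0,0,0],[0,0,0],[0,0,0],[0,0,0],[0,0,0]]}' >/dev/null; python3 f.py
```

```text
t 28.35 push(y) 12.78 rad(x) 0.28 z 3.7 swing 0.6469 r 0.0987 yaw 0.035
t 29.02 push(y) 4.12 rad(x) 3.42 z 2.6 swing 0.698 r 0.0988 yaw 0.006
t 29.68 push(y) 6.65 rad(x) 2.63 z 4.0 swing 0.716 r 0.0988 yaw -0.018
t 30.35 push(y) 6.3 rad(x) 2.8 z 4.0 swing 0.7393 r 0.0987 yaw -0.042
```

Click two came at a swing of about 0.66, with the push falling from 12.8 to 4 N. I'll go on carefully to the third, expected near 0.88.

```bash
python3 -m inch '{"jaw":[0.1,0.1,0.1,0.1,0.1,0.1,0.1,0.1],"xyz":[[0,-0.0025,0],[0,-0.0025,0],[0,0,0],[0,0,0],[0,0,0],[0,0,0],[0,0,0],[0,0,0]],"rotation":[[0,0,0.004],[0,0,0.004],[0,0,0],[0,0,0],[0,0,0],[0,0,0],[0,0,0],[0,0,0]]}' >/dev/null; python3 f.py
python3 -m inch '{"jaw":[0.1,0.1,0.1,0.1,0.1,0.1,0.1,0.1],"xyz":[[0,-0.0025,0],[0,-0.0025,0],[0,0,0],[0,0,0],[0,0,0],[0,0,0],[0,0,0],[0,0,0]],"rotation":[[0,0,0.004],[0,0,0.004],[0,0,0],[0,0,0],[0,0,0],[0,0,0],[0,0,0],[0,0,0]]}' >/dev/null; python3 f.py
python3 -m inch '{"jaw":[0.1,0.1,0.1,0.1,0.1,0.1,0.1,0.1],"xyz":[[0,-0.0025,0],[0,-0.0025,0],[0,0,0],[0,0,0],[0,0,0],[0,0,0],[0,0,0],[0,0,0]],"rotation":[[0,0,0.004],[0,0,0.004],[0,0,0],[0,0,0],[0,0,0],[0,0,0],[0,0,0],[0,0,0]]}' >/dev/null; python3 f.py
python3 -m inch '{"jaw":[0.1,0.1,0.1,0.1,0.1,0.1,0.1,0.1],"xyz":[[0,-0.0025,0],[0,-0.0025,0],[0,0,0],[0,0,0],[0,0,0],[0,0,0],[0,0,0],[0,0,0]],"rotation":[[0,0,0.004],[0,0,0.004],[0,0,0],[0,0,0],[0,0,0],[0,0,0],[0,0,0],[0,0,0]]}' >/dev/null; python3 f.py
python3 -m inch '{"jaw":[0.1,0.1,0.1,0.1,0.1,0.1,0.1,0.1],"xyz":[[0,-0.0025,0],[0,-0.0025,0],[0,0,0],[0,0,0],[0,0,0],[0,0,0],[0,0,0],[0,0,0]],"rotation":[[0,0,0.004],[0,0,0.004],[0,0,0],[0,0,0],[0,0,0],[0,0,0],[0,0,0],[0,0,0]]}' >/dev/null; python3 f.py
```

```text
t 31.02 push(y) 8.99 rad(x) 2.67 z 2.9 swing 0.7604 r 0.0987 yaw -0.067
t 31.68 push(y) 8.47 rad(x) 3.14 z 4.0 swing 0.7841 r 0.0987 yaw -0.092
t 32.35 push(y) 10.75 rad(x) 3.3 z 5.2 swing 0.8026 r 0.0987 yaw -0.116
t 33.02 push(y) 9.69 rad(x) 3.57 z 4.1 swing 0.8313 r 0.0987 yaw -0.141
t 33.68 push(y) 10.39 rad(x) 2.65 z 3.6 swing 0.852 r 0.0987 yaw -0.166
```

```bash
python3 -m inch '{"jaw":[0.1,0.1,0.1,0.1,0.1,0.1,0.1,0.1],"xyz":[[0,-0.0025,0],[0,-0.0025,0],[0,0,0],[0,0,0],[0,0,0],[0,0,0],[0,0,0],[0,0,0]],"rotation":[[0,0,0.004],[0,0,0.004],[0,0,0],[0,0,0],[0,0,0],[0,0,0],[0,0,0],[0,0,0]]}' >/dev/null; python3 f.py

```

```text
t 34.35 push(y) 9.43 rad(x) 4.41 z 4.4 swing 0.8828 r 0.0987 yaw -0.192
```

```bash
python3 -m inch '{"jaw":[0.1,0.1,0.1,0.1,0.1,0.1,0.1,0.1],"xyz":[[0,-0.0025,0],[0,0,0],[0,0,0],[0,0,0],[0,0,0],[0,0,0],[0,0,0],[0,0,0]],"rotation":[[0,0,0.004],[0,0,0],[0,0,0],[0,0,0],[0,0,0],[0,0,0],[0,0,0],[0,0,0]]}' >/dev/null; python3 f.py

```

```text
t 35.02 push(y) 1.83 rad(x) 4.9 z 3.6 swing 0.9148 r 0.0987 yaw -0.208
```

That's click three: the push fell from 9.4 to 1.8 N. I'll nudge slightly into the middle of the valley and check.

```bash
python3 -m inch '{"jaw":[0.1,0.1,0.1,0.1,0.1,0.1,0.1,0.1],"xyz":[[0,-0.002,0],[0,0,0],[0,0,0],[0,0,0],[0,0,0],[0,0,0],[0,0,0],[0,0,0]],"rotation":[[0,0,0.003],[0,0,0],[0,0,0],[0,0,0],[0,0,0],[0,0,0],[0,0,0],[0,0,0]]}'; python3 f.py
python3 - <<'E'
from h import *
cv2.imwrite("pics/t2.png",cv2.resize(snapshot("top")[135:260,175:335],None,fx=4.7,fy=4.7,interpolation=cv2.INTER_CUBIC))
E
```

```text
clock: 35.68
tcp_pos: [0.4696, -0.0624, 0.141]
tcp_rot: [3.123, -0.34, 0.003]
force: [3.7, -4.0, -3.3]
gripper_width: 0.0232
grasp_force: 40.0
t 35.68 push(y) 3.07 rad(x) 4.45 z 3.3 swing 0.922 r 0.0987 yaw -0.217
```

View pics/t2.png

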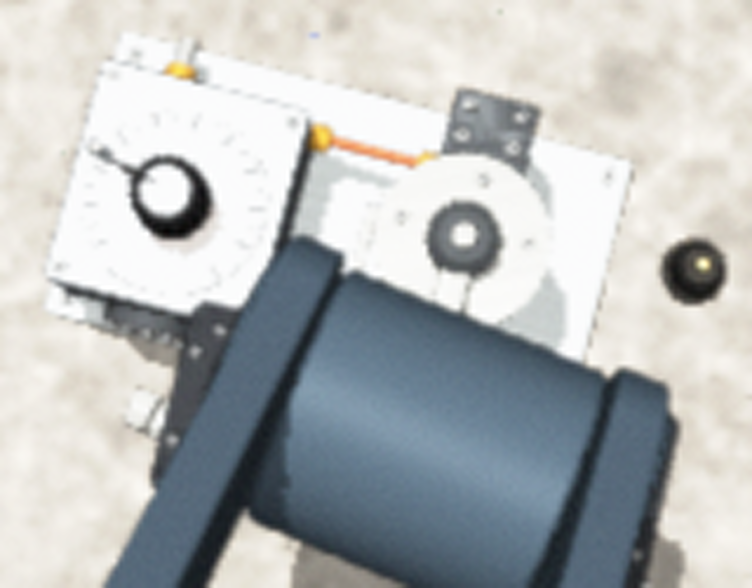

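The pointer, at crop (115,160), stands in line with the rider at (100,150). The lever is still held, sitting in the valley after the third click. Handing in.

```bash
python3 -c "
from bench import *
print(finish_job())"
```

```text
the job is handed in; nothing more can be done
None
```

I set the regulator pointer to the rider and swung the sealing lever through three felt clicks, with no fourth. I handed the job in at about 36 s with the gripper still holding the lever and without touching the plug, coupler or hex key; no verdict came back.

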